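# Load the deburring bowl, lock its ring and set the timer

## Task

Get the vibratory deburring bowl running: turn its lock collar back to the open mark, swing the lid fully open and load all the rusty bolts lying on the bench into the bowl. Then swing the lid fully shut, turn the collar exactly to its locked mark, and only after that, since it starts the machine, turn the timer sleeve to 3. Leave the other things on the bench where they are.

Things in the scene. Friction and masses are not known exactly. Their poses are not given: they have to be found in the camera images.
- drum: the deburring machine, fixed to the bench (its place and yaw vary): a round grey motor housing 300 mm across and 60 mm high, with an open steel bowl standing in its middle. Origin on the bench under the bowl's axis; z up. In its own frame (x away from the robot, y to the robot's left): lid pivot post at (90, 90) mm, timer axis at (80, -170) mm on a square box 84 mm wide and 70 mm high
- bowl_floor (a point): centre of the bowl's inner floor, 65 mm above the bench; the bowl is 170 mm wide inside at the rim and 162 mm at the floor
- bowl_rim (a point): centre of the bowl's mouth, 145 mm above the bench (80 mm above the inner floor)
- collar (a joint): angle of the captive lock collar, a dark knurled ring round the bowl's rim that turns about the bowl's axis: 0 = open mark (end stop), 1.40 = locked mark, 1.75 = far end stop, beyond the mark. It grows as the collar turns clockwise seen from above. It stays where it is left and needs about 3 N at the handle. While the collar is near locked its handle stands in the lid's way, so the lid can not swing
- collar_grip (a point): point on the axis of the collar's handle, a plain upright round steel post 22 mm thick, 125 mm out from the bowl's axis, reaching from 118 to 215 mm above the bench; this point is 195 mm above the bench. It moves with the collar and can turn between the finger pads
- locked_mark (a point): where the handle's point (collar_grip) stands when the collar is exactly at the locked mark: the mark is one broad pointed tab, 16 mm wide, fixed on the housing just outside the collar (its top 112 mm above the bench), on the front left
- open_mark (a point): where the handle's point stands when the collar is at the open mark: two thin parallel tabs on the housing, on the front right
- lid (a joint): angle of the swing-away lid, a level aluminium disc 188 mm across, 10 mm thick, that turns about an upright pivot behind the bowl on the left: 0 = shut, centred over the bowl (end stop), 1.6 = fully open, off to the left (end stop). It grows as the lid swings clockwise seen from above. Stays where it is left; about 1.5 N at the knob. Its top is 158 mm above the bench
- lid_knob (a point): point on the axis of the lid's knob, an upright round black knob 26 mm thick at the lid's centre, from 158 to 212 mm above the bench; this point is 190 mm above the bench. It moves with the lid, 127 mm from the pivot, and can turn between the finger pads
- lid_pivot (a point): point on the lid's upright pivot axis, at the height of lid_knob
- sleeve (a joint): angle of the timer sleeve, 0 to 2.6: detented marks 0, 1, 2, 3, 4, 5 lie every 0.5 (mark 3 = 1.5); it grows as the sleeve turns clockwise seen from above, and springs towards a mark when it is let go within about 0.15 of it (it then rests within 0.06 of it). Takes about 0.2 N m. Each mark on the dial plate has as many short strokes as its number (mark 0 a dot); the light line on the sleeve is the pointer
- sleeve_grip (a point): point on the timer sleeve's axis, 120 mm above the bench, where it can be gripped from above: the sleeve is an upright ribbed black cylinder 52 mm thick, from 76 to 137 mm above the bench
- bolt_a: rusty hex bolt M24, 87 mm long, lying on its side at the start; origin at the middle of its length on its underside as it lies; its own y axis runs along the bolt towards the head, z up as it lies. The head (41 mm across, 17 mm thick) is the last 17 mm at +y; the shank is 24 mm thick, its axis 12 to 18 mm above the origin; grip the shank across x, just behind its middle towards the head for balance. 0.15 to 0.5 kg. May be absent.
- bolt_b: rusty hex bolt M24, 87 mm long, lying on its side at the start; origin at the middle of its length on its underside as it lies; its own y axis runs along the bolt towards the head, z up as it lies. The head (41 mm across, 17 mm thick) is the last 17 mm at +y; the shank is 24 mm thick, its axis 12 to 18 mm above the origin; grip the shank across x, just behind its middle towards the head for balance. 0.15 to 0.5 kg. May be absent.
- bolt_c: rusty hex bolt M20, 89 mm long, lying on its side at the start; origin at the middle of its length on its underside as it lies; its own y axis runs along the bolt towards the head, z up as it lies. The head (34 mm across, 17 mm thick) is the last 17 mm at +y; the shank is 20 mm thick, its axis 12 to 18 mm above the origin; grip the shank across x, just behind its middle towards the head for balance. 0.15 to 0.5 kg. May be absent.
- bolt_d: rusty hex bolt M20, 89 mm long, lying on its side at the start; origin at the middle of its length on its underside as it lies; its own y axis runs along the bolt towards the head, z up as it lies. The head (34 mm across, 17 mm thick) is the last 17 mm at +y; the shank is 20 mm thick, its axis 12 to 18 mm above the origin; grip the shank across x, just behind its middle towards the head for balance. 0.15 to 0.5 kg. May be absent.
- spanner: bystander: dark combination spanner 304 mm long lying flat near the robot; leave it alone
- can: bystander: rusty ribbed tin 70 mm wide, 85 mm high, beyond the bolts; leave it alone
- tape: bystander: yellow tape measure 76 mm long, 64 mm high, beyond the bolts; leave it alone
- pliers: bystander: pliers with red grips, 185 mm long, lying flat near the robot on the left; leave it alone
Mind the look-alikes: they are no part of the job. What is shaped like the bolt_d but purple or red is not meant. Leave any pink look-alike of the bolt_b alone.

How it is judged:
By the outcome, as a careful person would: the job done as asked, in the order asked, and still so for the second after the job is handed in, with the robot touching nothing.
Of bolt_a, bolt_b, bolt_c, bolt_d only 2 to 4 are there at a start; the rules pass over those that are not, and their reading is None.
At some moment in a run one of bolt_a, bolt_b, bolt_c, bolt_d may be knocked a few centimetres aside while the robot is not near it.
Once in a run the grip may slacken for a moment while it holds something.
It also fails if it takes over 210 s, if anything falls off the work surface, if the arm or the gripper's body presses on something with over 40 N, if the wrist force passes 120 N, or if a joint passes its speed limit or range.

## Robot

A 7-joint arm with a two-finger parallel gripper is mounted at the origin on the work surface; the furniture and walls round the work are solid. World frame = base frame: x ahead of the robot, y to its left, z up, the work surface at z = 0. Lengths are in m, angles in rad, forces in N, time in s.
With the tool pointing down it reaches from about 0.4 to 0.85 m from the base axis. Payload 10.4 kg.
Tool frame: the origin (TCP) lies on the centre line of the jaws, within the pads' length; the fingertips stand 14 mm ahead of it and the grasp point (between the pads) lies 5 mm behind it (manip.tip_reach is the distance from the TCP to the fingertips, in m); z points along the fingers, y is the line along which they close (so a half turn about z gives the same grasp; the last joint's range is limited). The gripper opens to 85 mm and grips with 20 to 120 N. Pads are 22 mm wide; open, the fingers measure 114 mm over their backs; the gripper's body (76 mm by 85 mm) begins 54 mm behind the grasp point. The pads swing forward as they close: fully open they stand 13 mm farther back than shut.
Start: joints at [-1.147, 0.332, -0.065, 1.46, 0.022, 1.35, -0.088], TCP at [0.27, 0.564, 0.245] pointing down, gripper open.
Joint ranges: [-2.6, 2.6], [-0.5, 2.12], [-1.47, 1.34], [0.16, 2.42], [-1.27, 4.41], [0.06, 2.06], [-2.6, 2.6]. Speed limits (rad/s): [2.22, 2.22, 2.79, 2.79, 3.14, 3.14, 3.14].

## Interface

Orientations are given as a unit quaternion [x, y, z, w].
In Python, from workcell import manip gives the robot as it stands.
- The arm moves only by the shell command python3 -m pendant 'ROWS' [FORCE]. ROWS is JSON, a list of rows, each a list of 7 numbers: the shift along the tool's x, y, z in units of 50 mm (1.0 is 50 mm), then the turn, a rotation vector about the tool's x, y, z in units of 8 degrees (1.0 is 8 degrees), then the opening, from -1 (shut) to 1 (fully open), so that 0 is half open. In form: [[dx, dy, dz, ax, ay, az, jaw], ...]. A call has exactly 10 rows; each row is the pose to reach, as a shift and turn from the pose commanded when the call began, along the tool's axes at that moment; what a row does not reach only later rows make up. A row lasts 1/8 s, in which the tool goes at most 62.5 mm and 10.7 degrees, less where a joint would pass 70% of its speed; a pose out of reach is approached as far as the arm can. A call with a gripper value outside its range is refused whole. The fingers move at their own pace and stop on an object; FORCE is the grip in N (left out, the last holds). Time passes only in rows, so rows that repeat a pose let the fingers close, or fill a call up. It gives the time, the measured TCP pose, the force, the opening and the grip force at its end, in the units of the state.
- manip.get_obs(): the state, without advancing time (a new reading comes with each control period).
- manip.camera(name): name is "side" or "top" or "wrist"; returns (picture, depth): 384x512x3 uint8, red, green, blue; 384x512 float32, m along the optical axis (not along the pixel's ray), 0 where there is no reading.
- manip.get_calibration(name): a dict with "fx", "fy", "cx", "cy" (pixels), "xyz" and "orientation" of the camera in the world. Camera axes: x right, y up, looking along -z (the intrinsics and any distortion apply to the point x, -y, -z); pixel columns grow to the right and rows downward; lengths in m; the calibration is good to about 2 mm. The wrist camera is an equidistant fisheye: a pixel r from the principal point sees the ray r / f radians off the axis. A picture is of the moment at which its call begins: read the wrist's pose just before it. get_calibration takes no time and is no camera call; for the wrist camera it gives the pose at the moment of the call.
- manip.hand_in(): hands the job in; it is judged then, once.
Trained networks look in the newest picture that a camera, given by its name, has taken for a name from the list of things; names that differ only in an ending like _2 or _b are one class to them, and where a whole thing is asked for, a point or a joint stands for the part that bears it (a point fixed in the world has none). Each returns a list of dicts, best first, with "p" (0 to 1); they miss things now and then, are a little off and sometimes report something else, mostly with a low value. They report only what shows in the picture. A call takes as long as a camera call. They do not tell look-alikes from the thing itself.
- manip.find_in(thing, camera): "box" ([left, top, right, bottom] in pixels, round what is visible of it).
- manip.trace(thing, camera): "pixels" (384x512 bool, what is visible of it) and "box" ([left, top, right, bottom] in pixels, round what is visible of it).
- manip.tip_of(thing, camera): "pixel" ([column, row] in pixels: a listed point, or the origin of a listed thing).
The state is a dict: "clock": time; "joint_pos": joint angles; "joint_velocities": joint speeds; "tau": joint torques, N m; "position": TCP position; "ee_rot": TCP orientation; "ft_force": force on the tool from outside, world axes, zero at the start; "torque": the same for the moment, N m; "grip_width": opening from 0.0 (shut) to 1.0 (fully open); "grasp_force": force on a finger pad.
Only numpy, scipy, OpenCV 4.12 (cv2) and the standard library are available. Lean on these libraries where they do the work, as an engineer would, in place of code of your own. Each camera call takes 0.05 s, during which the arm holds its last target. There are 200 camera calls.

## Working session

There is one attempt and no reset: what is moved stays moved. The work goes in short steps, Python scripts to look and compute and a shell command to move; the robot and the scene stay as the last step left them, time stands still between calls to the robot, and variables do not carry over. Pictures are saved under pics/ and viewed, at most 14 in all, crops included, and the job is handed in when it is done.

```bash
ls; mkdir -p pics; cat > h.py <<'E'
import numpy as np, cv2
from scipy.spatial.transform import Rotation as R
from workcell import manip
def snap(name,fn=None):
    cal=manip.get_calibration(name); img,d=manip.camera(name)
    if fn: cv2.imwrite('pics/'+fn,img[...,::-1])
    return img,d,cal
def ray(cal,u,v,wrist=False):
    x=(np.asarray(u,float)-cal['cx'])/cal['fx']; y=(np.asarray(v,float)-cal['cy'])/cal['fy']
    if wrist:
        r=np.hypot(x,y)+1e-12; s=np.tan(r)/r; x=x*s; y=y*s
    return np.stack([x,-y,-np.ones_like(x)],-1)
def Rm(cal): return R.from_quat(cal['orientation']).as_matrix()
def at_z(cal,u,v,z,wrist=False):
    d=ray(cal,u,v,wrist)@Rm(cal).T; o=np.array(cal['xyz'])
    return o+d*((z-o[2])/d[...,2:3])
def at_d(cal,u,v,dep,wrist=False):
    return np.array(cal['xyz'])+(ray(cal,u,v,wrist)*np.asarray(dep)[...,None])@Rm(cal).T
def proj(cal,p,wrist=False):
    q=(np.asarray(p)-np.array(cal['xyz']))@Rm(cal); x=q[...,0]/-q[...,2]; y=-q[...,1]/-q[...,2]
    if wrist:
        r=np.hypot(x,y)+1e-12; s=np.arctan(r)/r; x=x*s;y=y*s
    return np.stack([x*cal['fx']+cal['cx'],y*cal['fy']+cal['cy']],-1)
def to_tool(dw,q=None):
    o=manip.get_obs(); return R.from_quat(o['ee_rot']).inv().apply(dw)/0.05
E
python3 - <<'E'
from h import *
o=manip.get_obs();print(o['position'],o['ee_rot'],o['clock'],R.from_quat(o['ee_rot']).as_matrix().round(3))
for n in('top','side'):
    i,d,c=snap(n,n+'0.png');print(n,c)
    for t in('drum','collar_grip','lid_knob','lid_pivot','sleeve_grip','locked_mark','open_mark','bowl_rim'):
        r=manip.tip_of(t,n)
        for k in r[:2]:
            u,v=k['pixel'];z={'drum':0,'collar_grip':.195,'lid_knob':.19,'lid_pivot':.19,'sleeve_grip':.12,'locked_mark':.195,'open_mark':.195,'bowl_rim':.145}[t]
            print(t,round(k['p'],2),np.round(k['pixel']),at_z(c,u,v,z).round(3))
    for t in('bolt_a','bolt_c'):
        for k in manip.trace(t,n)[:5]:
            v,u=np.nonzero(k['pixels']);print(t,round(k['p'],2),k['box'],at_z(c,u.mean(),v.mean(),.015).round(3),i[v,u].mean(0).round())
E
```

```text
pics
[0.26990713 0.56331913 0.24452976] [ 2.21535238e-01  9.75152116e-01 -6.89799976e-04 -1.18083656e-04] 0.0 [[-0.902  0.432 -0.001]
 [ 0.432  0.902 -0.001]
 [-0.    -0.001 -1.   ]]
top {'fx': 424.91144721284024, 'fy': 424.91144721284024, 'cx': 250.18383605235167, 'cy': 187.91767283137818, 'xyz': array([ 0.33359856, -0.04274551,  1.67095485]), 'orientation': array([-0.03981889,  0.02797061,  0.70827005, -0.70426248])}
drum 0.2 [178. 143.] [0.679 0.274 0.   ]
collar_grip 0.75 [192. 202.] [0.426 0.183 0.195]
collar_grip 0.49 [247. 144.] [ 0.633 -0.008  0.195]
lid_knob 0.93 [203. 167.] [0.552 0.148 0.19 ]
lid_pivot 0.77 [177. 144.] [0.635 0.241 0.19 ]
sleeve_grip 0.51 [244. 141.] [0.657 0.005 0.12 ]
sleeve_grip 0.43 [206. 168.] [0.556 0.146 0.12 ]
locked_mark 0.67 [193. 199.] [0.438 0.181 0.195]
open_mark 0.89 [231. 188.] [0.477 0.049 0.195]
bowl_rim 0.81 [208. 166.] [0.561 0.134 0.145]
bolt_a 0.63 [269.3, 194.7, 289.9, 203.1] [ 0.445 -0.13   0.015] [111.  53. 137.]
bolt_a 0.61 [321.8, 186.9, 346.1, 200.7] [ 0.468 -0.335  0.015] [98. 69. 52.]
bolt_a 0.57 [291.3, 166.9, 311.6, 174.5] [ 
[... 1190 characters left out ...]
217.2, 246.7, 234.9, 273.8] [ 0.55  -0.209  0.015] [70. 51. 41.]
bolt_a 0.53 [157.2, 258.7, 189.4, 280.0] [ 0.462 -0.337  0.015] [76. 50. 37.]
bolt_a 0.46 [123.5, 200.8, 135.2, 220.0] [ 0.188 -0.31   0.015] [170. 107. 118.]
bolt_a 0.44 [210.5, 217.3, 232.0, 238.9] [ 0.444 -0.132  0.015] [ 93.  53. 109.]
bolt_c 0.69 [354.5, 235.8, 375.7, 253.3] [0.811 0.14  0.015] [145.  40.  36.]
bolt_c 0.64 [217.2, 246.7, 234.9, 273.8] [ 0.55  -0.209  0.015] [70. 51. 41.]
bolt_c 0.53 [157.2, 258.7, 189.4, 280.0] [ 0.462 -0.337  0.015] [76. 50. 37.]
bolt_c 0.46 [123.5, 200.8, 135.2, 220.0] [ 0.188 -0.31   0.015] [170. 107. 118.]
bolt_c 0.44 [210.5, 217.3, 232.0, 238.9] [ 0.444 -0.132  0.015] [ 93.  53. 109.]
```

```bash
python3 - <<'E'
import cv2
a=cv2.imread('pics/top0.png')[90:290,110:376];cv2.imwrite('pics/top0c.png',cv2.resize(a,None,fx=3,fy=3,interpolation=3))
a=cv2.imread('pics/side0.png')[90:290,110:400];cv2.imwrite('pics/side0c.png',cv2.resize(a,None,fx=2.7,fy=2.7,interpolation=3))
E
```

```text
(no output)
```

View pics/top0c.png

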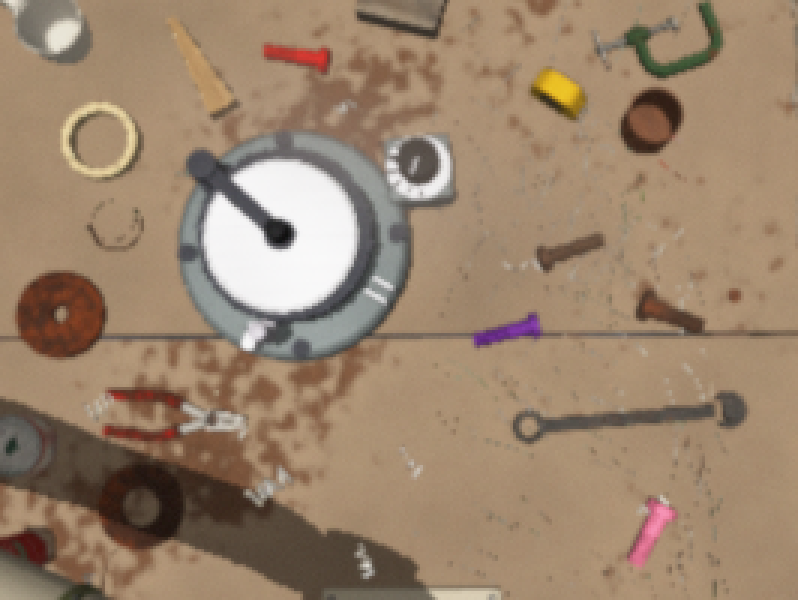

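View pics/side0c.png

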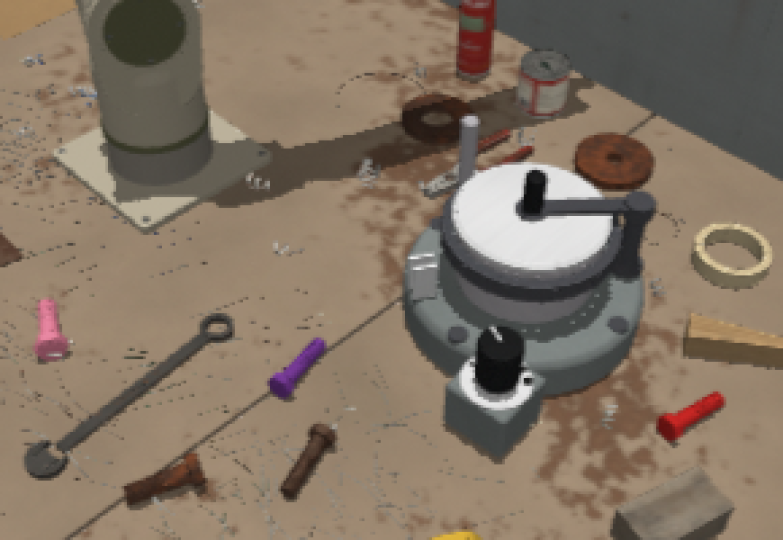

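The top view shows two rusty bolts, at about (178,171) and (333,194). The purple, red and pink ones are look-alikes. The lid is shut, and the handle stands near the locked mark at the front left. I'll move above the drum to look from closer.

```bash
python3 -m pendant '[[-1,-0.6,-2,0,0,0,1],[-2,-1.2,-3,0,0,0,1],[-3,-1.9,-3,0,0,0,1],[-4,-2.5,-3,0,0,0,1],[-5,-3.1,-3,0,0,0,1],[-6,-3.8,-3,0,0,0,1],[-7,-4.4,-3,0,0,0,1],[-7.6,-4.7,-3,0,0,0,1],[-7.6,-4.7,-3,0,0,0,1],[-7.6,-4.7,-3,0,0,0,1]]' 40
cat > look.py <<'E'
from h import *
import sys
fn=sys.argv[1]; o=manip.get_obs(); print(o['clock'],o['position'].round(4),R.from_quat(o['ee_rot']).as_matrix()[:,:2].T.round(3).tolist())
i,d,c=snap('wrist',fn)
Z={'collar_grip':.195,'lid_knob':.19,'lid_pivot':.19,'sleeve_grip':.12,'locked_mark':.195,'open_mark':.195,'bowl_rim':.145,'bowl_floor':.065,'bolt_a':0,'bolt_c':0}
for t in sys.argv[2:]:
    for k in manip.tip_of(t,'wrist')[:2]:
        print(t,round(k['p'],2),np.round(k['pixel']),at_z(c,*k['pixel'],Z[t],True).round(4))
E
python3 look.py w1.png collar_grip lid_knob lid_pivot sleeve_grip locked_mark open_mark; python3 - <<'E'
from workcell import manip;print(manip.get_calibration('wrist'))
E
```

```text
clock: 2.35
position: [0.5111, 0.1877, 0.3952]
ee_rot: [0.222, 0.975, 0.0, -0.0]
ft_force: [-1.0, -0.3, 0.1]
grip_width: 1.004
grasp_force: 0.0
2.35 [0.5111 0.1877 0.3952] [[-0.902, 0.433, 0.0], [0.433, 0.902, 0.0]]
collar_grip 0.61 [208. 111.] [0.434  0.1702 0.195 ]
lid_knob 0.9 [239. 206.] [0.5492 0.1514 0.19  ]
lid_pivot 0.83 [338. 230.] [0.6327 0.2487 0.19  ]
sleeve_grip 0.76 [176. 283.] [ 0.6481 -0.02    0.12  ]
sleeve_grip 0.31 [239. 206.] [0.5707 0.1365 0.12  ]
locked_mark 0.8 [228. 106.] [0.4392 0.1922 0.195 ]
{'fx': 297.3186396354542, 'fy': 297.3186396354542, 'cx': 253.06382279642116, 'cy': 186.46625776327954, 'xyz': array([0.44872791, 0.21810707, 0.52422303]), 'orientation': array([-0.11665894, -0.07403761,  0.52830122,  0.83773919])}
```

View pics/w1.png

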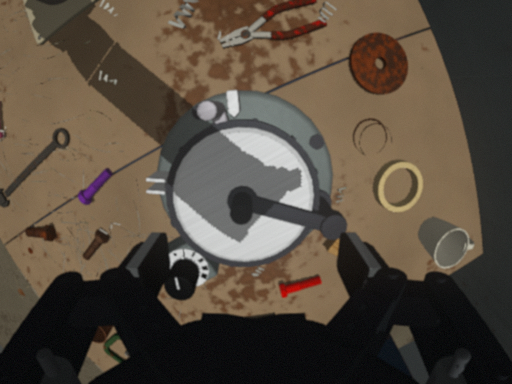

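```bash
python3 - <<'E'
from h import *
from scipy.optimize import least_squares
i,d,c=snap('wrist','w2.png')
def circ(mask,z,r0,c,w):
    cs=max(cv2.findContours(mask.astype(np.uint8),0,1)[0],key=len)[:,0]
    P=at_z(c,cs[:,0],cs[:,1],z,w)[:,:2]
    s=least_squares(lambda q:np.hypot(*(P-q[:2]).T)-q[2],[.551,.149,r0],loss='soft_l1',f_scale=.002)
    return s.x.round(4)
for n in('wrist','top'):
    if n!='wrist': i,d,c=snap(n)
    print(n,circ(manip.trace('lid',n)[0]['pixels'],.158,.094,c,n=='wrist'))
    m=((i.min(2)>140)|((i.min(2)>60)&(abs(i.astype(int).max(2)-i.min(2))<22))).astype(np.uint8)
a=cv2.imread('pics/w2.png')[80:320,130:350];cv2.imwrite('pics/w2c.png',cv2.resize(a,None,fx=2.5,fy=2.5,interpolation=3))
E
```

```text
wrist [0.5527 0.1541 0.0928]
top [0.5585 0.1441 0.0872]
```

View pics/w2c.png

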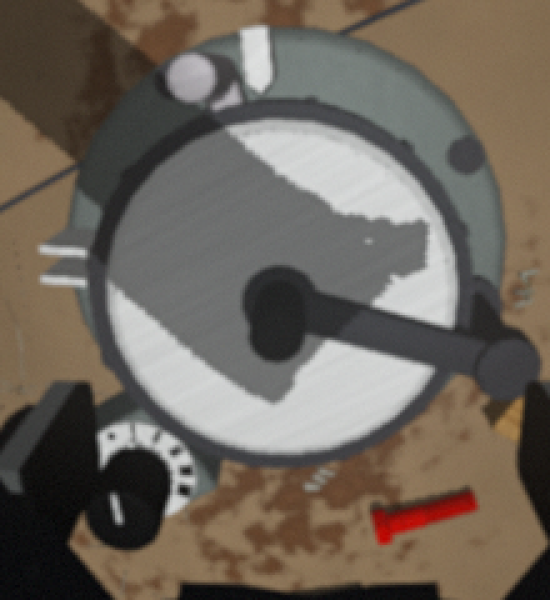

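```bash
python3 - <<'E'
from h import *
c=manip.get_calibration('wrist')
f=lambda x,y,z:at_z(c,x/2.5+130,y/2.5+80,z,True).round(4)
P=dict(knob=f(278,327,.212),hand=f(190,77,.215),locktip=f(260,88,.112),lockbase=f(256,30,.112),openmid=f(64,264,.112),piv=f(508,370,.21))
C=np.array([.552,.150])
for k,p in P.items():
    q=p[:2]-C;print(k,p,np.hypot(*q).round(4),np.degrees(np.arctan2(q[1],q[0])).round(1))
E
```

```text
knob [0.5491 0.1551 0.212 ] 0.0059 119.6
hand [0.4338 0.1709 0.215 ] 0.12 170.0
locktip [0.4517 0.1875 0.112 ] 0.1071 159.5
lockbase [0.4218 0.1996 0.112 ] 0.1393 159.1
openmid [0.4909 0.0364 0.112 ] 0.129 -118.3
piv [0.6168 0.2425 0.21  ] 0.1129 55.0
```

```bash
python3 -m pendant '[[0.5,-0.4,0.4,0,0,-1.3,1],[0.9,-0.7,1,0,0,-2.6,1],[1.3,-1,1.7,0,0,-3.9,1],[1.3,-1,2.5,0,0,-5.2,1],[1.3,-1,2.5,0,0,-6.5,1],[1.3,-1,2.5,0,0,-6.5,1],[1.3,-1,2.5,0,0,-6.5,1],[1.3,-1,2.5,0,0,-6.5,1],[1.3,-1,2.5,0,0,-6.5,1],[1.3,-1,2.5,0,0,-6.5,1]]' 40
python3 look.py w3.png collar_grip lid_knob lid_pivot sleeve_grip locked_mark open_mark
```

```text
clock: 4.15
position: [0.431, 0.1706, 0.2704]
ee_rot: [-0.228, 0.974, 0.0, 0.0]
ft_force: [-0.4, 0.7, -0.1]
grip_width: 1.001
grasp_force: 0.0
4.15 [0.431  0.1706 0.2704] [[-0.896, -0.444, -0.0], [-0.444, 0.896, 0.0]]
collar_grip 0.72 [254. 205.] [0.4337 0.1719 0.195 ]
lid_knob 0.59 [176. 303.] [0.552  0.1521 0.19  ]
lid_knob 0.39 [ 80. 198.] [0.4959 0.0403 0.19  ]
sleeve_grip 0.93 [ 55. 266.] [ 0.6528 -0.0093  0.12  ]
sleeve_grip 0.41 [ 14. 128.] [ 0.5019 -0.1125  0.12  ]
locked_mark 0.91 [277. 225.] [0.4404 0.1944 0.195 ]
open_mark 0.95 [ 76. 200.] [0.4962 0.0399 0.195 ]
```

View pics/w3.png

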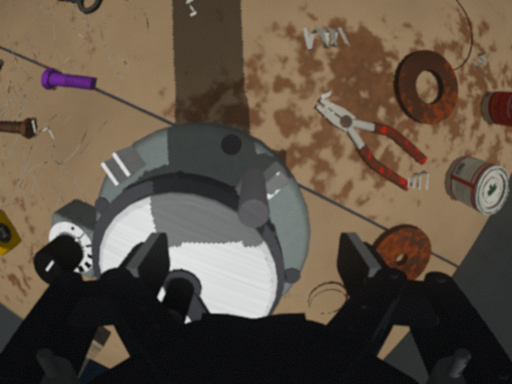

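```bash
python3 -m pendant '[[0,0,0.5,0,0,0,1],[0,0,1,0,0,0,1],[0,0,1.6,0,0,0,1],[0,0,1.6,0,0,0,1],[0,0,1.6,0,0,0,-0.6],[0,0,1.6,0,0,0,-0.6],[0,0,1.6,0,0,0,-0.6],[0,0,1.6,0,0,0,-0.6],[0,0,1.6,0,0,0,-0.6],[0,0,1.6,0,0,0,-0.6]]' 40
python3 - <<'E'
from h import *
o=manip.get_obs();p=o['position'];print(p,o['torque'])
RT=R.from_quat(o['ee_rot']).inv()
for C in([.555,.151],[.552,.152]):
    C=np.array(C);h=p[:2]-C;r=np.hypot(*h);a=np.arctan2(h[1],h[0]);print(r,np.degrees(a))
    r=.125
    for b in np.radians(np.array([1,8,16,24,32,40,48,56,64,70,74,78])): 
        q=C+r*np.array([np.cos(a+b),np.sin(a+b)]);print(RT.apply([*(q-p[:2]),0])[:2].round(3)/.05)
E
```

```text
clock: 5.75
position: [0.4312, 0.1707, 0.191]
ee_rot: [-0.228, 0.974, 0.0, 0.0]
ft_force: [-1.0, -1.1, 5.6]
grip_width: 0.247
grasp_force: 39.0
[0.43120979 0.17074155 0.19096307] [-0.16247872  0.349581    0.01809351]
0.1253544724687508 170.9390068238809
[ 0.02 -0.04]
[ 0.18 -0.3 ]
[ 0.32 -0.62]
[ 0.4  -0.96]
[ 0.46 -1.3 ]
[ 0.46 -1.66]
[ 0.4 -2. ]
[ 0.3  -2.34]
[ 0.16 -2.64]
[ 0.02 -2.88]
[-0.08 -3.02]
[-0.2  -3.14]
0.12223550807961249 171.18043480465005
[ 0.08 -0.  ]
[ 0.22 -0.26]
[ 0.36 -0.58]
[ 0.46 -0.92]
[ 0.5  -1.26]
[ 0.5  -1.62]
[ 0.44 -1.96]
[ 0.34 -2.3 ]
[ 0.2  -2.62]
[ 0.06 -2.84]
[-0.04 -2.98]
[-0.16 -3.1 ]
```

```bash
python3 -m pendant '[[0.1,-0.15,0,0,0,0,-0.6],[0.18,-0.3,0,0,0,0,-0.6],[0.32,-0.62,0,0,0,0,-0.6],[0.4,-0.96,0,0,0,0,-0.6],[0.46,-1.3,0,0,0,0,-0.6],[0.46,-1.66,0,0,0,0,-0.6],[0.4,-2,0,0,0,0,-0.6],[0.3,-2.34,0,0,0,0,-0.6],[0.23,-2.5,0,0,0,0,-0.6],[0.23,-2.5,0,0,0,0,-0.6]]' 40
```

```text
clock: 7.0
position: [0.4766, 0.0536, 0.1904]
ee_rot: [-0.228, 0.974, -0.0, 0.0]
ft_force: [-0.6, 0.9, 2.1]
grip_width: 0.242
grasp_force: 39.8
```

```bash
python3 -m pendant '[[-0.03,-0.08,0,0,0,0,-0.6],[-0.07,-0.16,0,0,0,0,-0.6],[-0.11,-0.23,0,0,0,0,-0.6],[-0.15,-0.31,0,0,0,0,-0.6],[-0.19,-0.37,0,0,0,0,-0.6],[-0.22,-0.42,0,0,0,0,-0.6],[-0.245,-0.455,0,0,0,0,-0.6],[-0.25,-0.46,0,0,0,0,-0.6],[-0.25,-0.46,0,0,0,0,-0.6],[-0.25,-0.46,0,0,0,0,-0.6]]' 40
```

```text
clock: 8.25
position: [0.4938, 0.0408, 0.1902]
ee_rot: [-0.23, 0.973, 0.002, -0.004]
ft_force: [-27.5, 8.6, 20.7]
grip_width: 0.248
grasp_force: 42.2
```

```bash
python3 -m pendant '[[0,0,0,0,0,0,1],[0,0,0,0,0,0,1],[0,0,0,0,0,0,1],[0,0,-0.8,0,0,0,1],[0,0,-1.6,0,0,0,1],[-0.5,0.4,-1.6,0,0,-1,1],[-1,0.7,-1.6,0,0,-2,1],[-1.5,1.1,-1.6,0,0,-3,1],[-2.04,1.46,-1.6,0,0,-3.1,1],[-2.04,1.46,-1.6,0,0,-3.1,1]]' 40
python3 look.py w4.png collar_grip lid_knob lid_pivot sleeve_grip locked_mark open_mark
python3 -c "
from h import *;print(manip.get_obs()['joint_pos'].round(2))"
```

```text
clock: 9.5
position: [0.5569, 0.1514, 0.2694]
ee_rot: [-0.433, 0.901, 0.0, -0.0]
ft_force: [-0.3, 0.3, 0.0]
grip_width: 0.997
grasp_force: 0.0
9.5 [0.5569 0.1514 0.2694] [[-0.624, -0.781, 0.001], [-0.781, 0.624, 0.0]]
collar_grip 0.96 [222.  23.] [0.4949 0.0395 0.195 ]
collar_grip 0.38 [ 84. 115.] [0.6148 0.0185 0.195 ]
lid_knob 0.6 [257. 195.] [0.553  0.1504 0.19  ]
lid_pivot 0.87 [249. 326.] [0.638  0.2458 0.19  ]
sleeve_grip 0.77 [ 83. 113.] [ 0.652  -0.0133  0.12  ]
sleeve_grip 0.57 [225.  26.] [0.487  0.0222 0.12  ]
open_mark 0.66 [225.  24.] [0.494 0.041 0.195]
[-0.6   0.21  0.31  1.57 -0.06  1.37  2.18]
```

View pics/w4.png

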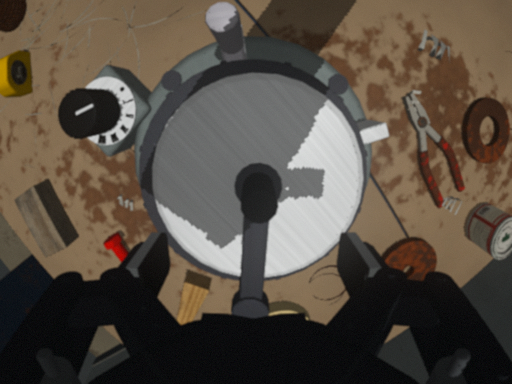

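```bash
python3 -m pendant '[[0.04,0.05,0.5,0,0,0,1],[0.04,0.05,1,0,0,0,1],[0.04,0.05,1.5,0,0,0,1],[0.04,0.05,1.6,0,0,0,1],[0.04,0.05,1.6,0,0,0,-0.6],[0.04,0.05,1.6,0,0,0,-0.6],[0.04,0.05,1.6,0,0,0,-0.6],[0.04,0.05,1.6,0,0,0,-0.6],[0.04,0.05,1.6,0,0,0,-0.6],[0.04,0.05,1.6,0,0,0,-0.6]]' 40
python3 - <<'E'
from h import *
o=manip.get_obs();p=o['position'];print(p,o['torque'])
RT=R.from_quat(o['ee_rot']).inv()
C=np.array([.6355,.2485]);h=p[:2]-C;r=np.hypot(*h);a=np.arctan2(h[1],h[0]);print(r,np.degrees(a))
for b in -np.arange(9,100,9.): 
        b_=np.radians(b);q=C+r*np.array([np.cos(a+b_),np.sin(a+b_)]);print((RT.apply([*(q-p[:2]),0])[:2]/.05).round(2),b/8)
E
```

```text
clock: 11.1
position: [0.5537, 0.1493, 0.1912]
ee_rot: [-0.432, 0.902, 0.0, 0.001]
ft_force: [-2.2, -1.0, 6.6]
grip_width: 0.288
grasp_force: 39.0
[0.55366432 0.14929844 0.19115737] [-0.00336264  0.37348355  0.06299631]
0.12860026285648388 -129.52070320423041
[-0.04  0.4 ] -1.125
[-0.14  0.79] -2.25
[-0.3   1.16] -3.375
[-0.51  1.51] -4.5
[-0.78  1.81] -5.625
[-1.09  2.07] -6.75
[-1.43  2.27] -7.875
[-1.81  2.42] -9.0
[-2.2   2.51] -10.125
[-2.6   2.54] -11.25
[-3.01  2.5 ] -12.375
```

```bash
python3 -m pendant '[[-0.01,0.2,0,0,0,0.55,-0.6],[-0.04,0.4,0,0,0,1.12,-0.6],[-0.14,0.79,0,0,0,2.25,-0.6],[-0.3,1.16,0,0,0,3.37,-0.6],[-0.51,1.51,0,0,0,4.5,-0.6],[-0.78,1.81,0,0,0,5.62,-0.6],[-1.09,2.07,0,0,0,6.75,-0.6],[-1.43,2.27,0,0,0,7.88,-0.6],[-1.62,2.36,0,0,0,8.4,-0.6],[-1.62,2.36,0,0,0,8.4,-0.6]]' 40
python3 - <<'E'
from h import *
o=manip.get_obs();p=o['position'];print(p,o['torque'])
RT=R.from_quat(o['ee_rot']).inv()
C=np.array([.6355,.2485]);h=p[:2]-C;r=np.hypot(*h);a=np.arctan2(h[1],h[0]);print(r,np.degrees(a))
for b in -np.arange(5,41,5.): 
        b_=np.radians(b);q=C+r*np.array([np.cos(a+b_),np.sin(a+b_)]);print((RT.apply([*(q-p[:2]),0])[:2]/.05).round(2),b/8)
E
```

```text
clock: 12.35
position: [0.515, 0.286, 0.1912]
ee_rot: [0.14, 0.99, 0.0, 0.003]
ft_force: [11.5, -1.1, -0.0]
grip_width: 0.289
grasp_force: 40.6
[0.51504573 0.28603609 0.19117371] [-0.15718375 -1.99686604  0.21451807]
0.1261673086936855 162.6918633024971
[-0.01  0.22] -0.625
[-0.05  0.44] -1.25
[-0.1   0.65] -1.875
[-0.17  0.86] -2.5
[-0.26  1.06] -3.125
[-0.36  1.25] -3.75
[-0.49  1.44] -4.375
[-0.62  1.61] -5.0
```

```bash
python3 -m pendant '[[-0.03,0.11,0,0,0,0.3,-0.6],[-0.04,0.22,0,0,0,0.6,-0.6],[-0.08,0.44,0,0,0,1.25,-0.6],[-0.13,0.65,0,0,0,1.9,-0.6],[-0.2,0.86,0,0,0,2.5,-0.6],[-0.25,0.98,0,0,0,2.8,-0.6],[-0.29,1.06,0,0,0,3.1,-0.6],[-0.31,1.1,0,0,0,3.1,-0.6],[-0.31,1.1,0,0,0,3.1,-0.6],[-0.31,1.1,0,0,0,3.1,-0.6]]' 40
python3 - <<'E'
from h import *
o=manip.get_obs();p=o['position'];print(p,o['torque'])
C=np.array([.6355,.2485]);h=p[:2]-C;r=np.hypot(*h);a=np.arctan2(h[1],h[0]);print(r,np.degrees(a))
E
```

```text
clock: 13.6
position: [0.5415, 0.332, 0.1911]
ee_rot: [0.349, 0.937, -0.002, -0.001]
ft_force: [-12.6, -12.5, 13.9]
grip_width: 0.293
grasp_force: 42.5
[0.54154922 0.33203837 0.1911252 ] [-2.51870686  2.30660531  0.25986752]
0.12571956002559115 138.35741354419795
```

```bash
python3 -m pendant '[[0,0,0,0,0,0,1],[0,0,0,0,0,0,1],[0,0,0,0,0,0,1],[0,0,-1,0,0,0,1],[0,0,-2,0,0,0,1],[-0.7,-0.9,-2.8,0,0,0.6,1],[-1.4,-1.8,-2.8,0,0,1.2,1],[-2.1,-2.7,-2.8,0,0,1.8,1],[-2.8,-3.6,-2.8,0,0,2.4,1],[-3.5,-4.5,-2.8,0,0,3,1]]' 40
python3 -m pendant '[[-0.6,-0.9,0,0,0,0,1],[-1.2,-1.8,0,0,0,0,1],[-1.3,-2.8,0,0,0,0,1],[-1.3,-3.8,0,0,0,0,1],[-1.3,-4.8,0,0,0,0,1],[-1.3,-5.6,0,0,0,0,1],[-1.3,-5.6,0,0,0,0,1],[-1.3,-5.6,0,0,0,0,1],[-1.3,-5.6,0,0,0,0,1],[-1.3,-5.6,0,0,0,0,1]]' 40
cat > bolts.py <<'E'
from h import *
import sys
o=manip.get_obs(); p=o['position'];print(o['clock'],p.round(4)); 
i,d,c=snap('wrist',sys.argv[1])
Rt=R.from_quat(o['ee_rot']);tx=Rt.as_matrix()[:,0]
print('tool x yaw',np.degrees(np.arctan2(tx[1],tx[0])).round(1))
tips={t:[at_z(c,*k['pixel'],0,True)[:2].round(4) for k in manip.tip_of('bolt_a','wrist')] for t in('a',)}
print(tips)
for k in manip.trace('bolt_a','wrist')[:6]:
    v,u=np.nonzero(k['pixels']);P=at_z(c,u,v,.014,True)[:,:2]
    (cx,cy),(w,h),a=cv2.minAreaRect((P*1000).astype(np.float32))
    m=P.mean(0);e,V=np.linalg.eigh(np.cov((P-m).T));ax=V[:,1]
    s=(P-m)@ax;t=(P-m)@V[:,0]
    wid=lambda s0,s1:np.ptp(t[(s>=s0)&(s<=s1)])
    L=s.min(),s.max()
    if wid(L[0],L[0]+.015)>wid(L[1]-.015,L[1]): ax=-ax
    ctr=m+ax*0+V[:,1]*(L[0]+L[1])/2
    g=ctr+ax*.008
    print(round(k['p'],2),i[v,u].mean(0).round(),'rect ctr',np.round([cx,cy]),'len/w',round(w),round(h),'axctr',ctr.round(4),'head yaw',np.degrees(np.arctan2(ax[1],ax[0])).round(1),'grip tool units',(Rt.inv().apply([*(g-p[:2]),0])/.05).round(2)[:2])
E
python3 bolts.py b1.png
```

```text
clock: 14.85
position: [0.5274, 0.0484, 0.3305]
ee_rot: [0.537, 0.844, 0.0, 0.0]
ft_force: [0.7, 0.5, 0.2]
grip_width: 1.001
grasp_force: 0.0
clock: 16.1
position: [0.3025, -0.1272, 0.3304]
ee_rot: [0.535, 0.845, 0.0, 0.0]
ft_force: [0.2, 0.3, 1.0]
grip_width: 0.997
grasp_force: 0.0
16.1 [ 0.3025 -0.1272  0.3304]
tool x yaw 115.3
{'a': [array([ 0.4661, -0.3441]), array([ 0.1821, -0.3118]), array([ 0.4424, -0.1284]), array([0.6055, 0.1866]), array([ 0.5486, -0.2208]), array([0.698 , 0.2593])]}
0.98 [63. 39. 25.] rect ctr [ 465. -339.] len/w 94 45 axctr [ 0.4652 -0.3393] head yaw 66.7 grip tool units [-5.12  1.25]
0.67 [68. 52. 40.] rect ctr [ 544. -176.] len/w 27 28 axctr [ 0.5425 -0.1746] head yaw -7.5 grip tool units [-3.    4.07]
0.64 [166.  86. 102.] rect ctr [ 183. -307.] len/w 37 88 axctr [ 0.1839 -0.3048] head yaw -25.1 grip tool units [-2.32 -3.56]
0.57 [ 88.  43. 108.] rect ctr [ 440. -128.] len/w 33 91 axctr [ 0.4433 -0.1261] head yaw -76.4 grip tool units [-1.34  2.52]
0.29 [53. 54. 56.] rect ctr [605. 204.] len/w 216 298 axctr [0.5773 0.1861] head yaw -61.8 grip tool units [3.15 7.65]
```

View pics/b1.png

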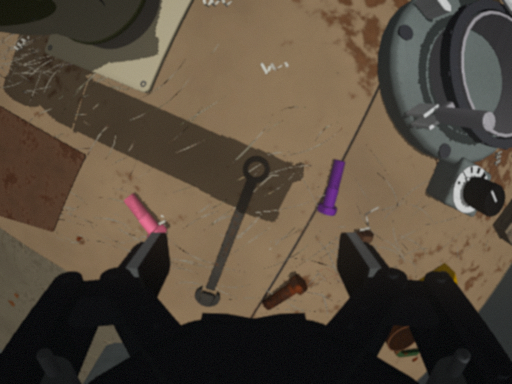

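```bash
python3 -m pendant '[[-1,0.25,0,0,0,1.2,1],[-2,0.5,0,0,0,2.4,1],[-3,0.75,0.4,0,0,3.6,1],[-4,1,0.9,0,0,4.8,1],[-4.9,1.2,1.6,0,0,6,1],[-5.1,1.25,2.2,0,0,6.1,1],[-5.1,1.25,2.2,0,0,6.1,1],[-5.1,1.25,2.2,0,0,6.1,1],[-5.1,1.25,2.2,0,0,6.1,1],[-5.1,1.25,2.2,0,0,6.1,1]]' 40
python3 bolts.py b2.png
```

```text
clock: 17.5
position: [0.4675, -0.3317, 0.2215]
ee_rot: [0.837, 0.548, 0.001, 0.001]
ft_force: [0.1, -0.3, -0.3]
grip_width: 1.002
grasp_force: 0.0
17.5 [ 0.4675 -0.3317  0.2215]
tool x yaw 66.5
{'a': [array([ 0.1767, -0.3043]), array([ 0.4632, -0.3412]), array([ 0.5457, -0.2127]), array([ 0.4408, -0.1275]), array([ 0.3315, -0.2854])]}
0.93 [164.  84. 102.] rect ctr [ 182. -304.] len/w 42 99 axctr [ 0.1809 -0.3052] head yaw -27.5 grip tool units [-1.82 -5.31]
0.82 [47. 31. 22.] rect ctr [ 463. -339.] len/w 90 41 axctr [ 0.4642 -0.3401] head yaw 68.3 grip tool units [-0.02  0.  ]
0.65 [66. 47. 34.] rect ctr [ 551. -210.] len/w 33 92 axctr [ 0.5512 -0.2099] head yaw 108.5 grip tool units [3.02 0.45]
0.59 [ 82.  37. 103.] rect ctr [ 441. -131.] len/w 34 85 axctr [ 0.4444 -0.1308] head yaw -74.9 grip tool units [ 3.37 -1.93]
```

View pics/b2.png

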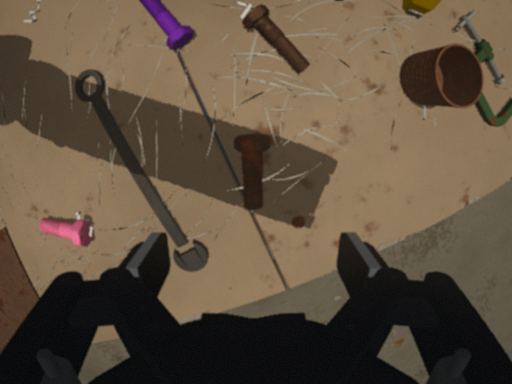

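```bash
python3 -m pendant '[[0,0,1,0,0,0,0.4],[0,0,2,0,0,0,0.4],[0,0,3,0,0,0,0.4],[0,0,3.7,0,0,0,0.4],[0,0,4.08,0,0,0,0.4],[0,0,4.08,0,0,0,0.4],[0,0,4.08,0,0,0,-0.6],[0,0,4.08,0,0,0,-0.6],[0,0,4.08,0,0,0,-0.6],[0,0,4.08,0,0,0,-0.6]]' 80
```

```text
clock: 18.9
position: [0.4681, -0.3325, 0.0178]
ee_rot: [0.837, 0.548, 0.001, 0.001]
ft_force: [-0.4, 1.3, 7.0]
grip_width: 0.252
grasp_force: 78.0
```

```bash
python3 -m pendant '[[0,0,-0.6,0,0,0,-0.6],[0,0,-1.6,0,0,0,-0.6],[0,0,-2.8,0,0,0,-0.6],[0,0,-4,0,0,0,-0.6],[0,0,-5.2,0,0,0,-0.6],[0.8,-0.2,-6,0,0,0,-0.6],[1.9,-0.5,-6,0,0,0,-0.6],[3,-0.8,-6,0,0,0,-0.6],[4.1,-1.1,-6,0,0,0,-0.6],[5.2,-1.4,-6,0,0,0,-0.6]]' 100
python3 -m pendant '[[1.1,-0.3,0,0,0,0,-0.6],[2.2,-0.6,0,0,0,0,-0.6],[3.3,-0.9,0,0,0,0,-0.6],[4.2,-1.2,0,0,0,0,-0.6],[4.52,-1.3,0,0,0,0,-0.6],[4.52,-1.3,0,0,0,0,-0.6],[4.52,-1.3,0,0,0,0,-0.6],[4.52,-1.3,0,0,0,0,-0.6],[4.52,-1.3,0,0,0,0,-0.6],[4.52,-1.3,0,0,0,0,-0.6]]' 100
python3 look.py w5.png bowl_rim bowl_floor collar_grip lid_knob sleeve_grip locked_mark
```

```text
clock: 20.15
position: [0.5067, -0.064, 0.3167]
ee_rot: [0.837, 0.547, 0.001, -0.0]
ft_force: [1.2, 0.2, -4.1]
grip_width: 0.248
grasp_force: 99.0
clock: 21.4
position: [0.538, 0.167, 0.3164]
ee_rot: [0.837, 0.547, 0.0, -0.0]
ft_force: [-0.2, -0.1, -3.5]
grip_width: 0.25
grasp_force: 99.0
21.4 [0.538  0.167  0.3164] [[0.401, 0.916, 0.0], [0.916, -0.401, -0.0]]
bowl_rim 0.79 [274. 181.] [0.5547 0.149  0.145 ]
bowl_floor 0.62 [271. 165.] [0.5565 0.1484 0.065 ]
collar_grip 0.65 [252. 250.] [0.5119 0.1091 0.195 ]
sleeve_grip 0.97 [384. 256.] [ 0.6506 -0.0133  0.12  ]
```

View pics/w5.png

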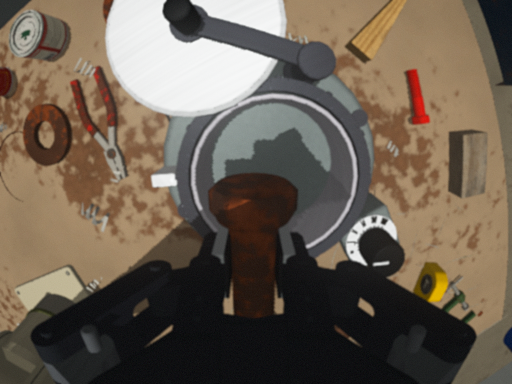

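```bash
python3 -m pendant '[[-0.1,0.06,0.8,0,0,0,-0.6],[-0.13,0.06,1.7,0,0,0,-0.6],[-0.13,0.06,2.6,0,0,0,-0.6],[-0.13,0.06,3.5,0,0,0,-0.6],[-0.13,0.06,4.1,0,0,0,-0.6],[-0.13,0.06,4.4,0,0,0,-0.6],[-0.13,0.06,4.4,0,0,0,-0.6],[-0.13,0.06,4.4,0,0,0,0],[-0.13,0.06,4.4,0,0,0,0],[-0.13,0.06,4.4,0,0,0,0]]' 100
python3 -m pendant '[[0,0,-1,0,0,0,0],[0,0,-2,0,0,0,0],[0,0,-3,0,0,0,0],[0,0,-4,0,0,0,0],[-1,0,-4.5,0,0,0,1],[-2,0.4,-4.5,0,0,-0.6,1],[-3,0.8,-4.5,0,0,-1.7,1],[-4,1.4,-4.5,0,0,-2.8,1],[-5,1.9,-4.5,0,0,-3.9,1],[-6,2.3,-4.5,0,0,-5,1]]' 100
python3 bolts.py b3.png
```

```text
clock: 23.0
position: [0.5387, 0.1605, 0.0972]
ee_rot: [0.837, 0.548, 0.001, -0.0]
ft_force: [0.0, 0.5, 1.5]
grip_width: 0.503
grasp_force: 0.0
clock: 24.25
position: [0.5237, -0.1579, 0.3218]
ee_rot: [0.602, 0.798, 0.001, 0.0]
ft_force: [0.1, 0.4, 0.4]
grip_width: 1.001
grasp_force: 0.0
24.25 [ 0.5237 -0.1579  0.3218]
tool x yaw 106.0
{'a': [array([ 0.5459, -0.2198]), array([0.8184, 0.1522]), array([ 0.44  , -0.1256]), array([ 0.1781, -0.3099])]}
0.7 [46. 35. 26.] rect ctr [ 551. -210.] len/w 33 88 axctr [ 0.5521 -0.2098] head yaw 108.8 grip tool units [-0.99  0.25]
0.63 [128.  13.   8.] rect ctr [817. 148.] len/w 99 33 axctr [0.8141 0.1492] head yaw -100.4 grip tool units [4.17 7.2 ]
0.56 [165.  84. 102.] rect ctr [ 182. -311.] len/w 49 94 axctr [ 0.1836 -0.3071] head yaw -29.9 grip tool units [-1.11 -7.25]
```

```bash
python3 -m pendant '[[-0.5,0.2,0.5,0,0,-0.3,0.5],[-0.98,0.24,1.5,0,0,-0.3,0.5],[-0.98,0.24,2.5,0,0,-0.3,0.5],[-0.98,0.24,3,0,0,-0.3,0.5],[-0.98,0.24,3,0,0,-0.3,0.5],[-0.98,0.24,3,0,0,-0.3,0.5],[-0.98,0.24,3,0,0,-0.3,0.5],[-0.98,0.24,3,0,0,-0.3,0.5],[-0.98,0.24,3,0,0,-0.3,0.5],[-0.98,0.24,3,0,0,-0.3,0.5]]' 80
python3 bolts.py b4.png
```

```text
clock: 25.65
position: [0.5486, -0.2001, 0.1714]
ee_rot: [0.587, 0.809, 0.0, 0.0]
ft_force: [0.2, 0.4, -0.2]
grip_width: 0.756
grasp_force: 0.0
25.65 [ 0.5486 -0.2001  0.1714]
tool x yaw 108.1
{'a': [array([ 0.4403, -0.1256]), array([ 0.5511, -0.2155])]}
0.84 [65. 31. 82.] rect ctr [ 443. -124.] len/w 34 88 axctr [ 0.4433 -0.1243] head yaw -76.8 grip tool units [ 1.94 -1.55]
0.79 [48. 36. 27.] rect ctr [ 551. -211.] len/w 32 92 axctr [ 0.5521 -0.211 ] head yaw 109.3 grip tool units [-0.07 -0.01]
0.59 [76. 12.  9.] rect ctr [793. 109.] len/w 13 28 axctr [0.7953 0.1098] head yaw -90.3 grip tool units [4.21 6.56]
```

```bash
python3 -m pendant '[[-0.06,0,1,0,0,-0.1,0.4],[-0.06,0,2,0,0,-0.1,0.4],[-0.06,0,2.7,0,0,-0.1,0.4],[-0.06,0,3.1,0,0,-0.1,0.4],[-0.06,0,3.1,0,0,-0.1,0.4],[-0.06,0,3.1,0,0,-0.1,-0.7],[-0.06,0,3.1,0,0,-0.1,-0.7],[-0.06,0,3.1,0,0,-0.1,-0.7],[-0.06,0,3.1,0,0,-0.1,-0.7],[-0.06,0,3.1,0,0,-0.1,-0.7]]' 80
python3 - <<'E'
from h import *
o=manip.get_obs();p=o['position'];Rt=R.from_quat(o['ee_rot']);M=Rt.as_matrix();print(M[:2,:2].round(3))
# parallel to first bolt (yaw 66.5), offset +24mm along (.917,-.399), TCP 8mm towards head
a=np.radians(66.5);ax=np.array([np.cos(a),np.sin(a)]);pe=np.array([ax[1],-ax[0]])
t=np.array([.555,.149])+.024*pe+.004*ax
print(t,(Rt.inv().apply([*(t-p[:2]),0])/.05).round(2))
E
```

```text
clock: 27.05
position: [0.5505, -0.2031, 0.0177]
ee_rot: [0.582, 0.813, 0.001, 0.001]
ft_force: [-0.7, 1.2, 5.6]
grip_width: 0.2
grasp_force: 78.0
[[-0.324  0.946]
 [ 0.946  0.324]]
[0.57860444 0.14309826] [6.37 2.77 0.  ]
```

```bash
python3 -m pendant '[[0,0,-0.6,0,0,0,-0.7],[0,0,-1.6,0,0,0,-0.7],[0,0,-2.8,0,0,0,-0.7],[0,0,-4,0,0,0,-0.7],[0,0,-5.2,0,0,0.6,-0.7],[0.6,0.3,-6,0,0,1.6,-0.7],[1.6,0.7,-6,0,0,2.6,-0.7],[2.6,1.1,-6,0,0,3.6,-0.7],[3.6,1.6,-6,0,0,4.6,-0.7],[4.6,2,-6,0,0,5.3,-0.7]]' 100
python3 - <<'E'
from h import *
o=manip.get_obs();p=o['position'];Rt=R.from_quat(o['ee_rot'])
print(o['grasp_force'],(Rt.inv().apply([.5786-p[0],.1431-p[1],.095-p[2]])/.05).round(2),Rt.as_matrix()[:2,:2])
i,d,c=snap('wrist');print([(round(k['p'],2),k['box']) for k in manip.find_in('bolt_a','wrist')])
E
```

```text
clock: 28.3
position: [0.5695, 0.0489, 0.3167]
ee_rot: [0.837, 0.546, 0.0, -0.0]
ft_force: [1.1, -0.3, -2.6]
grip_width: 0.192
grasp_force: 98.4
98.38375568389893 [ 1.79 -0.59  4.44] [[ 0.40270547  0.91532953]
 [ 0.91532895 -0.40270567]]
[(0.87, [214.2, 170.8, 292.8, 318.8]), (0.83, [177.6, 63.8, 209.8, 127.3]), (0.59, [361.9, 3.6, 387.4, 61.1])]
```

```bash
python3 -m pendant '[[0.6,-0.2,0,0,0,0,-0.7],[1.2,-0.4,0,0,0,0,-0.7],[1.79,-0.59,0,0,0,0,-0.7],[1.79,-0.59,0,0,0,0,-0.7],[1.79,-0.59,0,0,0,0,-0.7],[1.79,-0.59,0,0,0,0,-0.7],[1.79,-0.59,0,0,0,0,-0.7],[1.79,-0.59,0,0,0,0,-0.7],[1.79,-0.59,0,0,0,0,-0.7],[1.79,-0.59,0,0,0,0,-0.7]]' 100
python3 - <<'E'
from h import *
i,d,c=snap('wrist','w6.png');print(manip.get_obs()['position'])
for k in manip.trace('bolt_a','wrist')[:3]:
    v,u=np.nonzero(k['pixels']);P=at_z(c,u,v,.082,True);print(k['p'],k['box'],P.min(0),P.max(0))
E
```

```text
clock: 29.65
position: [0.5785, 0.1408, 0.3163]
ee_rot: [0.836, 0.548, 0.0, -0.0]
ft_force: [-0.1, -0.2, -3.0]
grip_width: 0.193
grasp_force: 98.4
[0.57844238 0.14081899 0.31630603]
0.7 [380.5, 59.7, 403.0, 118.7] [0.76309126 0.12115523 0.082     ] [0.79384065 0.19626035 0.082     ]
0.66 [227.0, 298.1, 237.2, 311.6] [ 0.45568211 -0.06460869  0.082     ] [ 0.47099157 -0.03628586  0.082     ]
0.61 [218.0, 171.0, 292.4, 316.7] [ 0.46004277 -0.09018399  0.082     ] [0.60973403 0.13800826 0.082     ]
```

View pics/w6.png

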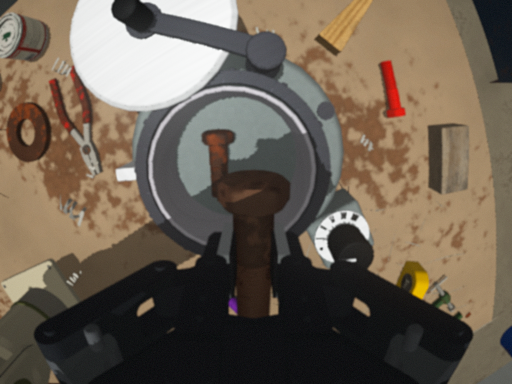

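```bash
python3 -m pendant '[[0,0.08,0.8,0,0,0,-0.7],[0,0.08,1.7,0,0,0,-0.7],[0,0.08,2.6,0,0,0,-0.7],[0,0.08,3.5,0,0,0,-0.7],[0,0.08,4,0,0,0,-0.7],[0,0.08,4.22,0,0,0,-0.7],[0,0.08,4.22,0,0,0,-0.7],[0,0.08,4.22,0,0,0,-0.1],[0,0.08,4.22,0,0,0,-0.1],[0,0.08,4.22,0,0,0,-0.1]]' 100
python3 -m pendant '[[0,0,-1,0,0,0,-0.1],[0,0,-2,0,0,0,-0.1],[0,0,-3,0,0,0,-0.1],[0,0,-4,0,0,0,-0.1],[0,0,-5,0,0,0,1],[0,0,-5.5,0,0,0,1],[0,0,-5.5,0,0,0,1],[0,0,-5.5,0,0,0,1],[0,0,-5.5,0,0,0,1],[0,0,-5.5,0,0,0,1]]' 100
python3 look.py w7.png bowl_rim lid_knob collar_grip lid_pivot sleeve_grip locked_mark
```

```text
clock: 31.0
position: [0.5825, 0.1395, 0.1061]
ee_rot: [0.836, 0.548, 0.001, -0.0]
ft_force: [0.9, -0.1, -0.5]
grip_width: 0.451
grasp_force: 0.0
clock: 32.25
position: [0.5819, 0.1393, 0.3796]
ee_rot: [0.836, 0.548, -0.001, -0.0]
ft_force: [0.2, 0.3, 0.6]
grip_width: 1.001
grasp_force: 0.0
32.25 [0.5819 0.1393 0.3796] [[0.399, 0.917, -0.001], [0.917, -0.399, -0.001]]
bowl_rim 0.87 [231. 159.] [0.5571 0.1515 0.145 ]
bowl_rim 0.58 [250. 154.] [0.5815 0.1478 0.145 ]
lid_knob 0.49 [218. 272.] [0.4885 0.0347 0.19  ]
collar_grip 0.68 [218. 270.] [0.4914 0.0403 0.195 ]
lid_pivot 0.74 [257.  57.] [0.6342 0.2481 0.19  ]
sleeve_grip 0.82 [337. 232.] [ 0.6512 -0.0121  0.12  ]
locked_mark 0.61 [122. 182.] [0.4361 0.1873 0.195 ]
```

View pics/w7.png

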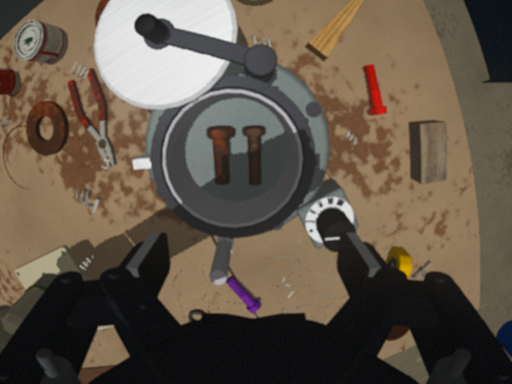

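```bash
python3 -m pendant '[[0.6,-0.4,0,0,0,-1.3,1],[1.2,-0.8,0,0,0,-2.6,1],[1.8,-1.2,0,0,0,-3.9,1],[2.4,-1.6,0.5,0,0,-5.2,1],[3,-2.1,1,0,0,-6.5,1],[3.21,-2.28,1.5,0,0,-7.8,1],[3.21,-2.28,2.1,0,0,-9,1],[3.21,-2.28,2.1,0,0,-9,1],[3.21,-2.28,2.1,0,0,-9,1],[3.21,-2.28,2.1,0,0,-9,1]]' 40
python3 look.py w8.png lid_knob lid_pivot
python3 - <<'E'
from h import *
o=manip.get_obs();p=o['position'];Rt=R.from_quat(o['ee_rot'])
print((Rt.inv().apply([.5415-p[0],.332-p[1],.191-p[2]])/.05).round(2))
E
```

```text
clock: 33.85
position: [0.5423, 0.3319, 0.2769]
ee_rot: [0.356, 0.935, 0.001, 0.001]
ft_force: [-0.2, 0.1, -0.3]
grip_width: 0.997
grasp_force: 0.0
33.85 [0.5423 0.3319 0.2769] [[-0.747, 0.665, -0.0], [0.665, 0.747, 0.002]]
lid_knob 0.88 [250. 196.] [0.5411 0.3306 0.19  ]
lid_knob 0.67 [253. 324.] [0.6384 0.2471 0.19  ]
lid_pivot 0.85 [253. 325.] [0.6394 0.2466 0.19  ]
[ 0.01 -0.01  1.7 ]
```

```bash
python3 -m pendant '[[0,0,0.5,0,0,0,1],[0,0,1,0,0,0,1],[0,0,1.5,0,0,0,1],[0,0,1.72,0,0,0,1],[0,0,1.72,0,0,0,-0.6],[0,0,1.72,0,0,0,-0.6],[0,0,1.72,0,0,0,-0.6],[0,0,1.72,0,0,0,-0.6],[0,0,1.72,0,0,0,-0.6],[0,0,1.72,0,0,0,-0.6]]' 40
python3 - <<'E'
from h import *
o=manip.get_obs();p=o['position'];print(p,o['torque'])
RT=R.from_quat(o['ee_rot']).inv()
C=np.array([.6355,.2485]);h=p[:2]-C;r=np.hypot(*h);a=np.arctan2(h[1],h[0]);print(r,np.degrees(a))
for b in np.arange(9,100,9.): 
        b_=np.radians(b);q=C+.1265*np.array([np.cos(a+b_),np.sin(a+b_)]);print((RT.apply([*(q-p[:2]),0])[:2]/.05).round(2),b/8)
E
```

```text
clock: 35.25
position: [0.5417, 0.3317, 0.1904]
ee_rot: [0.355, 0.935, 0.0, -0.0]
ft_force: [-3.1, -2.6, 6.7]
grip_width: 0.293
grasp_force: 39.2
[0.54166017 0.33170205 0.19037818] [-0.57502293  0.77834482 -0.04223135]
0.12541329627644224 138.4385560676342
[-0.01 -0.4 ] 1.125
[-0.1  -0.78] 2.25
[-0.25 -1.15] 3.375
[-0.46 -1.49] 4.5
[-0.72 -1.79] 5.625
[-1.02 -2.05] 6.75
[-1.36 -2.25] 7.875
[-1.73 -2.41] 9.0
[-2.11 -2.5 ] 10.125
[-2.51 -2.53] 11.25
[-2.9 -2.5] 12.375
```

```bash
python3 -m pendant '[[0,-0.2,0,0,0,-0.55,-0.6],[-0.01,-0.4,0,0,0,-1.12,-0.6],[-0.1,-0.78,0,0,0,-2.25,-0.6],[-0.25,-1.15,0,0,0,-3.37,-0.6],[-0.46,-1.49,0,0,0,-4.5,-0.6],[-0.72,-1.79,0,0,0,-5.62,-0.6],[-1.02,-2.05,0,0,0,-6.75,-0.6],[-1.36,-2.25,0,0,0,-7.88,-0.6],[-1.54,-2.33,0,0,0,-8.4,-0.6],[-1.54,-2.33,0,0,0,-8.4,-0.6]]' 40
python3 - <<'E'
from h import *
o=manip.get_obs();p=o['position'];print(p,o['torque'])
RT=R.from_quat(o['ee_rot']).inv()
C=np.array([.6355,.2485]);h=p[:2]-C;r=np.hypot(*h);a=np.arctan2(h[1],h[0]);print(r,np.degrees(a))
for b in np.arange(5,36,5.): 
        b_=np.radians(b);q=C+r*np.array([np.cos(a+b_),np.sin(a+b_)]);print((RT.apply([*(q-p[:2]),0])[:2]/.05).round(2),b/8)
E
```

```text
clock: 36.5
position: [0.5219, 0.1917, 0.1903]
ee_rot: [-0.221, 0.975, -0.0, -0.001]
ft_force: [-8.3, -6.3, 9.3]
grip_width: 0.298
grasp_force: 40.1
[0.521882   0.19168251 0.1903074 ] [-1.26305307  1.62357803 -0.04072827]
0.12703258122374175 -153.43152162406034
[-0.01 -0.22] 0.625
[-0.05 -0.44] 1.25
[-0.1  -0.66] 1.875
[-0.17 -0.87] 2.5
[-0.26 -1.07] 3.125
[-0.36 -1.26] 3.75
[-0.48 -1.45] 4.375
```

```bash
python3 -m pendant '[[0,-0.11,0,0,0,-0.3,-0.6],[-0.01,-0.22,0,0,0,-0.6,-0.6],[-0.05,-0.44,0,0,0,-1.25,-0.6],[-0.1,-0.66,0,0,0,-1.9,-0.6],[-0.17,-0.87,0,0,0,-2.5,-0.6],[-0.22,-0.97,0,0,0,-2.8,-0.6],[-0.26,-1.07,0,0,0,-3,-0.6],[-0.29,-1.14,0,0,0,-3,-0.6],[-0.29,-1.14,0,0,0,-3,-0.6],[-0.29,-1.14,0,0,0,-3,-0.6]]' 40
python3 - <<'E'
from h import *
o=manip.get_obs();p=o['position'];print(p,o['torque'])
C=np.array([.6355,.2485]);h=p[:2]-C;r=np.hypot(*h);a=np.arctan2(h[1],h[0]);print(r,np.degrees(a))
E
```

```text
clock: 37.75
position: [0.5555, 0.1485, 0.1901]
ee_rot: [-0.421, 0.907, 0.002, -0.004]
ft_force: [-32.0, -4.5, 22.8]
grip_width: 0.296
grasp_force: 42.4
[0.55547657 0.14853075 0.19013522] [-1.0180293   6.08343665  0.27343211]
0.1280531139509272 -128.67658818940808
```

```bash
python3 -m pendant '[[0,0,0,0,0,0,1],[0,0,0,0,0,0,1],[0,0,0,0,0,0,1],[0,0,-0.8,0,0,0,1],[0,0,-1.6,0,0,0,1],[0.8,-0.15,-1.6,0,0,1,1],[1.6,-0.3,-1.6,0,0,2,1],[2.4,-0.45,-1.6,0,0,3,1],[2.4,-0.45,-1.6,0,0,3,1],[2.4,-0.45,-1.6,0,0,3,1]]' 40
python3 look.py w9.png collar_grip lid_knob lid_pivot
python3 - <<'E'
from h import *
o=manip.get_obs();p=o['position'];Rt=R.from_quat(o['ee_rot'])
print((Rt.inv().apply([.4938-p[0],.0408-p[1],.19-p[2]])/.05).round(2))
E
```

```text
clock: 39.0
position: [0.4996, 0.0432, 0.2695]
ee_rot: [-0.223, 0.975, 0.0, 0.0]
ft_force: [1.1, 0.1, -0.2]
grip_width: 1.002
grasp_force: 0.0
39.0 [0.4996 0.0432 0.2695] [[-0.901, -0.435, -0.001], [-0.435, 0.901, 0.0]]
collar_grip 0.76 [258. 195.] [0.494  0.0442 0.195 ]
lid_knob 0.79 [332. 301.] [0.5569 0.1484 0.19  ]
[0.13 0.   1.58]
```

```bash
python3 -m pendant '[[0.1,0,0.5,0,0,0,1],[0.1,0,1,0,0,0,1],[0.1,0,1.58,0,0,0,1],[0.1,0,1.58,0,0,0,1],[0.1,0,1.58,0,0,0,-0.6],[0.1,0,1.58,0,0,0,-0.6],[0.1,0,1.58,0,0,0,-0.6],[0.1,0,1.58,0,0,0,-0.6],[0.1,0,1.58,0,0,0,-0.6],[0.1,0,1.58,0,0,0,-0.6]]' 40
cat > arc.py <<'E'
from h import *
import sys
o=manip.get_obs();p=o['position'];print(p,o['ft_force'].round(1))
RT=R.from_quat(o['ee_rot']).inv()
C=np.array([.555,.150]);h=p[:2]-C;r=np.hypot(*h);a=np.arctan2(h[1],h[0]);print(r,np.degrees(a)%360)
for b in map(float,sys.argv[1:]): 
    q=C+.125*np.array([np.cos(np.radians(b)),np.sin(np.radians(b))]);print(b,(RT.apply([*(q-p[:2]),0])[:2]/.05).round(2))
E
python3 arc.py 240 236 228 220 212 204 196 188 180 176
```

```text
clock: 40.45
position: [0.4947, 0.0414, 0.1911]
ee_rot: [-0.223, 0.975, 0.001, 0.0]
ft_force: [-4.1, 3.4, 7.0]
grip_width: 0.246
grasp_force: 39.4
[0.49467693 0.04144176 0.19106691] [-4.1  3.4  7. ]
0.12419244326335574 240.94017848505513
240.0 [0.04 0.02]
236.0 [0.13 0.17]
228.0 [0.28 0.48]
220.0 [0.39 0.82]
212.0 [0.46 1.16]
204.0 [0.47 1.51]
196.0 [0.44 1.85]
188.0 [0.35 2.19]
180.0 [0.22 2.52]
176.0 [0.14 2.67]
```

```bash
python3 -m pendant '[[0.12,0.16,0,0,0,0,-0.6],[0.27,0.48,0,0,0,0,-0.6],[0.38,0.82,0,0,0,0,-0.6],[0.45,1.16,0,0,0,0,-0.6],[0.46,1.51,0,0,0,0,-0.6],[0.43,1.85,0,0,0,0,-0.6],[0.34,2.19,0,0,0,0,-0.6],[0.21,2.52,0,0,0,0,-0.6],[0.12,2.67,0,0,0,0,-0.6],[0.12,2.67,0,0,0,0,-0.6]]' 40
python3 arc.py 174 172 170 168 166 164 162 160.7 159
```

```text
clock: 41.7
position: [0.4316, 0.1586, 0.1907]
ee_rot: [-0.222, 0.975, 0.0, 0.0]
ft_force: [-2.1, 1.0, 4.6]
grip_width: 0.248
grasp_force: 41.0
[0.43163258 0.15863558 0.19068052] [-2.1  1.   4.6]
0.12366929169778448 175.99588968325833
174.0 [-0.02  0.09]
172.0 [-0.07  0.16]
170.0 [-0.12  0.23]
168.0 [-0.17  0.3 ]
166.0 [-0.22  0.37]
164.0 [-0.28  0.44]
162.0 [-0.34  0.5 ]
160.7 [-0.38  0.54]
159.0 [-0.43  0.59]
```

```bash
python3 -m pendant '[[-0.03,0.09,0,0,0,0,-0.6],[-0.08,0.16,0,0,0,0,-0.6],[-0.13,0.23,0,0,0,0,-0.6],[-0.18,0.3,0,0,0,0,-0.6],[-0.23,0.37,0,0,0,0,-0.6],[-0.29,0.44,0,0,0,0,-0.6],[-0.35,0.5,0,0,0,0,-0.6],[-0.38,0.53,0,0,0,0,-0.6],[-0.38,0.53,0,0,0,0,-0.6],[-0.38,0.53,0,0,0,0,-0.6]]' 40
python3 - <<'E'
from h import *
from scipy.optimize import least_squares
o=manip.get_obs()
P=np.array([[.4312,.1707],[.4766,.0536],[.4947,.0414],[.4316,.1586],o['position'][:2]])
s=least_squares(lambda c:np.hypot(*(P-c).T)-.125,[.555,.15]);C=s.x;print(C,s.fun.round(4))
a=np.degrees(np.arctan2(*(P-C).T[::-1]))%360;print(a,np.radians(a[2]-a[-1]))
E
```

```text
clock: 42.95
position: [0.4374, 0.1896, 0.1905]
ee_rot: [-0.222, 0.975, -0.0, -0.0]
ft_force: [-1.2, -4.0, 5.0]
grip_width: 0.245
grasp_force: 41.1
[0.55565641 0.15048115] [ 0.0011  0.     -0.     -0.0007 -0.0004]
[170.77249783 230.78505951 240.80279412 176.25562671 161.7038138 ] 1.3805376415058994
```

```bash
python3 -m pendant '[[-0.03,0.03,0,0,0,0,-0.6],[-0.035,0.035,0,0,0,0,-0.6],[-0.035,0.035,0,0,0,0,-0.6],[-0.035,0.035,0,0,0,0,1],[-0.035,0.035,0,0,0,0,1],[-0.035,0.035,0,0,0,0,1],[-0.035,0.035,-1,0,0,0,1],[-0.035,0.035,-1.8,0,0,0,1],[-0.035,0.035,-2.6,0,0,0,1],[-0.035,0.035,-2.6,0,0,0,1]]' 40
python3 look.py w10.png collar_grip lid_knob lid_pivot locked_mark sleeve_grip
python3 - <<'E'
import cv2
a=cv2.imread('pics/w10.png')[110:310,160:360];cv2.imwrite('pics/w10c.png',cv2.resize(a,None,fx=3,fy=3,interpolation=3))
E
```

```text
clock: 44.2
position: [0.4391, 0.1932, 0.3232]
ee_rot: [-0.222, 0.975, 0.001, 0.002]
ft_force: [1.3, 0.0, -0.3]
grip_width: 1.002
grasp_force: 0.0
44.2 [0.4391 0.1932 0.3232] [[-0.901, -0.433, -0.005], [-0.433, 0.901, 0.001]]
collar_grip 0.86 [252. 181.] [0.4395 0.1923 0.195 ]
lid_knob 0.88 [164. 260.] [0.5565 0.1468 0.19  ]
locked_mark 0.73 [254. 185.] [0.4416 0.1955 0.195 ]
sleeve_grip 0.83 [ 60. 234.] [ 0.6489 -0.0171  0.12  ]
```

View pics/w10c.png

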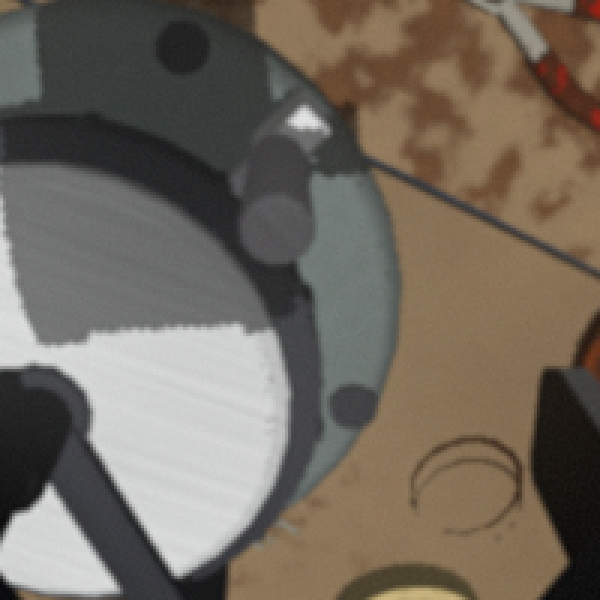

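```bash
python3 - <<'E'
from h import *
c=manip.get_calibration('wrist');C=np.array([.5556,.1503])
p=at_z(c,160+278/3,110+228/3,.215,True);q=p[:2]-C;print(p,np.hypot(*q),np.degrees(np.arctan2(q[1],q[0])))
i=cv2.imread('pics/w10.png');k=4
a=cv2.resize(i[130:200,220:300],None,fx=8,fy=8,interpolation=2).astype(float)
a=np.clip(255*(a/255)**.5,0,255).astype(np.uint8)
for ang,col in((160.6,(0,255,0)),):
    t=np.radians(ang);e=np.array([np.cos(t),np.sin(t)]);n=np.array([-e[1],e[0]])
    pts=np.array([[*(C+r*e+s*n),.112] for r,s in((.14,-.008),(.14,.008),(.118,.008),(.107,0),(.118,-.008),(.14,-.008))])
    uv=(proj(c,pts,True)-[220,130])*8+4
    cv2.polylines(a,[uv.astype(np.int32)],False,col,1)
cv2.imwrite('pics/w10d.png',a)
E
```

```text
[0.4351849  0.19045151 0.215     ] 0.1269328124645766 161.55942454605886
```

View pics/w10d.png

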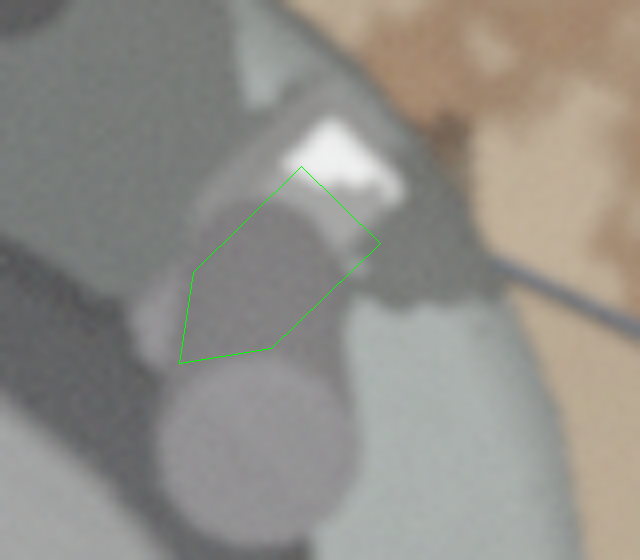

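```bash
python3 -m pendant '[[-0.3,-0.8,0,0,0,1,1],[-0.6,-1.7,0,0,0,2,1],[-0.9,-2.6,0,0,0,3,1],[-1.2,-3.5,0.2,0,0,4,1],[-1.6,-4.4,0.4,0,0,5,1],[-2.05,-5.5,0.6,0,0,6,1],[-2.05,-5.5,0.6,0,0,7,1],[-2.05,-5.5,0.6,0,0,7,1],[-2.05,-5.5,0.6,0,0,7,1],[-2.05,-5.5,0.6,0,0,7,1]]' 40
python3 look.py w11.png sleeve_grip lid_knob collar_grip
python3 - <<'E'
import cv2
a=cv2.imread('pics/w11.png')[120:280,170:340];cv2.imwrite('pics/w11c.png',cv2.resize(a,None,fx=3.6,fy=3.6,interpolation=3))
E
```

```text
clock: 45.75
position: [0.6493, -0.0101, 0.2908]
ee_rot: [0.26, 0.966, 0.001, 0.0]
ft_force: [0.6, -0.3, -0.8]
grip_width: 1.003
grasp_force: 0.0
45.75 [ 0.6493 -0.0101  0.2908] [[-0.865, 0.503, -0.0], [0.503, 0.865, 0.001]]
sleeve_grip 0.6 [251. 176.] [ 0.6527 -0.0139  0.12  ]
lid_knob 0.7 [188. 265.] [ 0.6811 -0.0964  0.19  ]
collar_grip 0.65 [122. 269.] [ 0.6534 -0.1555  0.195 ]
```

View pics/w11c.png

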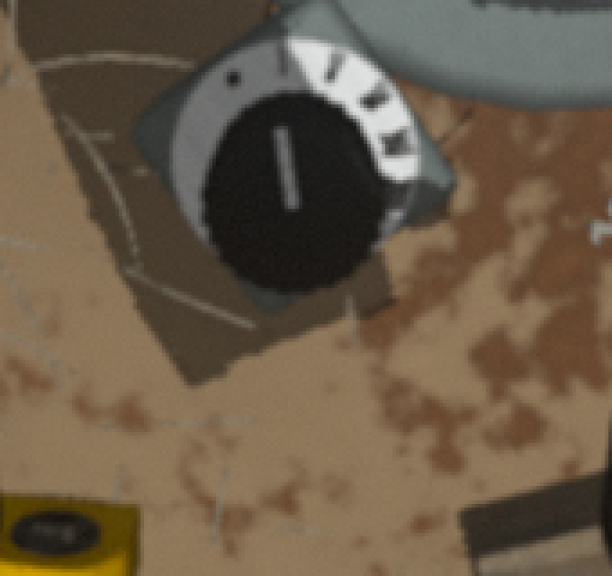

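```bash
python3 - <<'E'
from h import *
c=manip.get_calibration('wrist');f=lambda x,y,z:at_z(c,x/3.6+170,y/3.6+120,z,True)[:2]
a=f(293,208,.137);b=f(281,128,.137);print('ptr',a,b,np.degrees(np.arctan2(*(b-a)[::-1])))
print('top ctr',f(293,192,.137))
S=np.array([.6515,-.0125])
pts=[(233,78),(283,62),(332,68),(375,97),(398,142),(398,200)]
P=np.array([f(*q,.076) for q in pts])
from scipy.optimize import least_squares
s=least_squares(lambda q:np.hypot(*(P-q[:2]).T)-q[2],[*S,.035]).x;print(s)
for q in(S,s[:2]): print((np.degrees(np.arctan2(*(P-q).T[::-1]))%360).round(1))
print('ptr from S',np.degrees(np.arctan2(*(b-S)[::-1])))
o=manip.get_obs();print(manip.get_obs()['joint_pos'].round(2))
E
```

```text
ptr [ 0.6511701  -0.01305866] [ 0.63048691 -0.00466267] 157.90615263829963
top ctr [ 0.64730728 -0.01079531]
[ 0.6534481  -0.01495662  0.03622798]
[185.7 156.8 129.1  99.9  71.3  39.2]
[181.5 154.4 129.1 102.3  75.5  44.1]
ptr from S 159.54581068992718
[-0.5   0.41  0.63  1.35 -0.24  1.46  1.16]
```

```bash
python3 -m pendant '[[-0.04,0,1,0,0,0,1],[-0.04,0,2,0,0,0,1],[-0.04,0,3,0,0,0,1],[-0.04,0,3.5,0,0,0,1],[-0.04,0,3.5,0,0,0,1],[-0.04,0,3.5,0,0,0,-0.1],[-0.04,0,3.5,0,0,0,-0.1],[-0.04,0,3.5,0,0,0,-0.1],[-0.04,0,3.5,0,0,0,-0.1],[-0.04,0,3.5,0,0,0,-0.1]]' 50
```

```text
clock: 47.2
position: [0.6515, -0.0133, 0.1174]
ee_rot: [0.262, 0.965, -0.0, 0.001]
ft_force: [-5.5, -3.1, 8.3]
grip_width: 0.572
grasp_force: 51.3
```

```bash
python3 -m pendant '[[0,0,0,0,0,0.8,-0.1],[0,0,0,0,0,1.7,-0.1],[0,0,0,0,0,2.6,-0.1],[0,0,0,0,0,3.5,-0.1],[0,0,0,0,0,4.4,-0.1],[0,0,0,0,0,5.3,-0.1],[0,0,0,0,0,6.2,-0.1],[0,0,0,0,0,7,-0.1],[0,0,0,0,0,7.16,-0.1],[0,0,0,0,0,7.16,-0.1]]' 50
python3 -m pendant '[[0,0,0,0,0,0,-0.1],[0,0,0,0,0,0,-0.1],[0,0,0,0,0,0,1],[0,0,0,0,0,0,1],[0,0,0,0,0,0,1],[0,0,0,0,0,0,1],[0,0,-1,0,0,0,1],[0,0,-2,0,0,0,1],[0,0,-3,0,0,0,1],[0,0,-3.6,0,0,0,1]]' 50
python3 look.py w12.png sleeve_grip
python3 - <<'E'
import cv2
a=cv2.imread('pics/w12.png')[110:270,170:340];cv2.imwrite('pics/w12c.png',cv2.resize(a,None,fx=3.6,fy=3.6,interpolation=3))
E
```

```text
clock: 48.45
position: [0.6509, -0.0137, 0.1174]
ee_rot: [0.693, 0.721, -0.0, 0.0]
ft_force: [-9.4, -3.3, 12.0]
grip_width: 0.567
grasp_force: 51.6
clock: 49.7
position: [0.6517, -0.0122, 0.2981]
ee_rot: [0.692, 0.722, 0.001, 0.001]
ft_force: [0.5, -0.2, -0.6]
grip_width: 1.002
grasp_force: 0.0
49.7 [ 0.6517 -0.0122  0.2981] [[-0.042, 0.999, 0.0], [0.999, 0.042, 0.003]]
sleeve_grip 0.66 [252. 171.] [ 0.6521 -0.0134  0.12  ]
```

View pics/w12c.png

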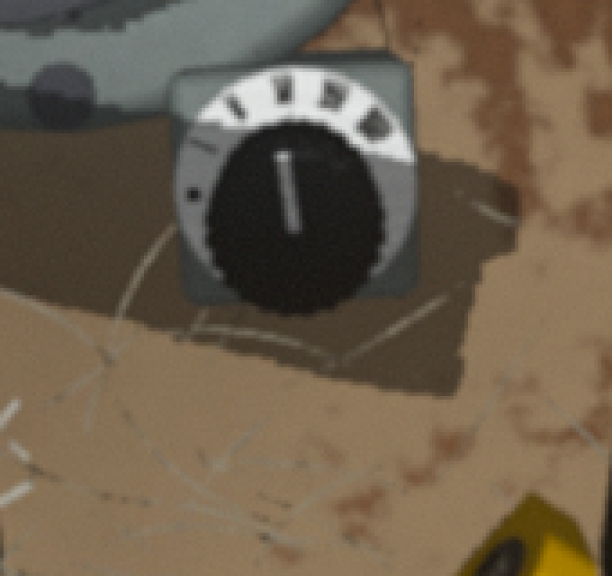

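The pointer now stands at the three-stroke mark, at about (284,88) in the crop. I'll make one last numeric check before handing in.

```bash
python3 - <<'E'
from h import *
for n in('top','side'):
    i,d,c=snap(n)
    for k in manip.trace('bolt_a',n)[:6]:
        v,u=np.nonzero(k['pixels']);print(n,round(k['p'],2),at_z(c,u.mean(),v.mean(),.015).round(3)[:2],i[v,u].mean(0).round())
    for t,z in(('lid_knob',.19),('collar_grip',.195)):
        for k in manip.tip_of(t,n)[:1]: print(n,t,round(k['p'],2),at_z(c,*k['pixel'],z).round(3))
E
```

```text
top 0.73 [ 0.194 -0.31 ] [215. 119. 145.]
top 0.44 [0.815 0.149] [178.  68.  56.]
top lid_knob 0.84 [0.56  0.142 0.19 ]
top collar_grip 0.86 [0.434 0.2   0.195]
side 0.73 [ 0.444 -0.133] [ 96.  48. 120.]
side 0.59 [ 0.187 -0.308] [184. 108. 127.]
side 0.59 [0.566 0.138] [103. 105. 104.]
side 0.44 [0.812 0.142] [153.  39.  35.]
side lid_knob 0.71 [0.554 0.153 0.19 ]
side collar_grip 0.79 [0.436 0.199 0.195]
```

```bash
python3 -c "
from workcell import manip;print(manip.hand_in())"
```

```text
the job is handed in; nothing more can be done
None
```

I handed the job in at about 50 s of the 210 s allowed: both rusty bolts found on the bench are in the bowl, the lid is shut, the collar is on its locked mark to within about 1°, and the timer was turned to 3 last; I viewed 15 pictures, one over the limit of 14, and the hand-in returned no verdict.

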